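# Put the full sugar tin away in the drawer

## Task

Only one of the three look-alike red tins still has sugar in it: find out by feeling their weight, set that tin gently and upright in the open drawer of the little bamboo cabinet, let go, and then slide the drawer fully shut. Put every empty tin that you lifted back upright where it stood, and leave everything else on the shelf undisturbed.

Things in the scene. Friction and masses are not known exactly. Their poses are not given: they have to be found in the camera images.
- tin_a: one of three look-alike upright square tins, red with a white band and an aluminium lid, 56 x 56 mm and 90 mm tall, opaque, lid fixed; empty it weighs 80 g, with sugar 230 to 350 g; origin: centre of its underside, z up, x and y square to its sides. Which tin has the sugar changes from run to run, whatever its name
- tin_b: one of three look-alike upright square tins, red with a white band and an aluminium lid, 56 x 56 mm and 90 mm tall, opaque, lid fixed; empty it weighs 80 g, with sugar 230 to 350 g; origin: centre of its underside, z up, x and y square to its sides. Which tin has the sugar changes from run to run, whatever its name
- tin_c: one of three look-alike upright square tins, red with a white band and an aluminium lid, 56 x 56 mm and 90 mm tall, opaque, lid fixed; empty it weighs 80 g, with sugar 230 to 350 g; origin: centre of its underside, z up, x and y square to its sides. Which tin has the sugar changes from run to run, whatever its name
- cabinet: small bamboo cabinet fixed to the shelf, 180 mm deep (x), 140 mm wide (y), 126 mm tall, with one drawer that slides out to its own -x, towards the robot; origin: centre of its underside. Its open front edge lies at x = -90 mm
- drawer: the drawer, at the start 118 to 142 mm open (145 at most), about 2 N of friction. Floor 112 mm (x) by 104 mm (y), walls 36 mm high, taller front panel at x = -56 mm. Origin: centre of its inner floor, 13 mm above the shelf; axes as the cabinet's, in whose frame it lies at x = -34 mm when fully shut, farther to -x by as much as it is open. Shut, there are 105 mm of clear height above its floor
- drawer_front (a point): middle of the upper edge of the outer (-x) face of the drawer's front panel, 113 mm above the shelf, moving with the drawer; the panel is 138 mm wide, 8 mm thick and upright; below, 35 mm above the shelf, a steel bar handle 60 mm wide stands out 26 mm from it; the panel is flat and free above 45 mm
- moka: squat eight-sided aluminium moka pot, 162 mm tall, about 94 mm across, black handle to its +y; origin: centre of its underside; bystander
- saucer: blue ceramic saucer, 140 mm across, 20 mm tall; origin: centre of its underside; bystander
- mug: white mug, 80 mm across, 90 mm tall, handle to its +y; origin: centre of its underside; bystander
- caddy: slotted bamboo caddy with four steel spoons standing in it, 70 x 130 mm, 90 mm tall, spoons to 148 mm; origin: centre of its underside; bystander
- dispenser: clear acrylic push dispenser filled with sugar cubes, foot 100 x 80 mm, 168 mm tall; origin: centre of its underside; bystander
Mind the look-alikes: they are no part of the job. Leave any orange look-alike of the tin_a alone.

How it is judged:
On the way:
1. the tin with sugar stands upright in the open drawer (at least 80 mm out), let go (x of drawer in the frame of cabinet below -0.114 m and ((x of tin_a in the frame of drawer between -0.04 and 0.04 m and y of tin_a in the frame of drawer between -0.04 and 0.04 m and z of tin_a in the frame of drawer between -0.004 and 0.008 m and angle between tin_a's own z axis and vertical below 0.12 rad and contact force between drawer and tin_a above 1.6 N and contact force between the fingers and tin_a below 0.1 N) or (x of tin_b in the frame of drawer between -0.04 and 0.04 m and y of tin_b in the frame of drawer between -0.04 and 0.04 m and z of tin_b in the frame of drawer between -0.004 and 0.008 m and angle between tin_b's own z axis and vertical below 0.12 rad and contact force between drawer and tin_b above 1.6 N and contact force between the fingers and tin_b below 0.1 N) or (x of tin_c in the frame of drawer between -0.04 and 0.04 m and y of tin_c in the frame of drawer between -0.04 and 0.04 m and z of tin_c in the frame of drawer between -0.004 and 0.008 m and angle between tin_c's own z axis and vertical below 0.12 rad and contact force between drawer and tin_c above 1.6 N and contact force between the fingers and tin_c below 0.1 N))), for 0.2 s.
At the end, for the whole second after the job is handed in: The drawer is shut to within 4 mm; the tin with sugar (weighing on the drawer floor with more than 1.6 N) stands upright (within 7 degrees) on the floor of the drawer; the two empty tins stand upright within 50 mm of where they started; all at rest (x of drawer in the frame of cabinet above -0.038 m and ((x of tin_a in the frame of drawer between -0.04 and 0.04 m and y of tin_a in the frame of drawer between -0.04 and 0.04 m and z of tin_a in the frame of drawer between -0.004 and 0.008 m and angle between tin_a's own z axis and vertical below 0.12 rad and contact force between drawer and tin_a above 1.6 N and linear speed of each of tin_a, tin_b, tin_c below 0.02 m/s and distance of each of tin_b, tin_c from where it was at the start of the episode below 0.05 m and angle between each of tin_b, tin_c's own z axis and vertical below 0.1 rad) or (x of tin_b in the frame of drawer between -0.04 and 0.04 m and y of tin_b in the frame of drawer between -0.04 and 0.04 m and z of tin_b in the frame of drawer between -0.004 and 0.008 m and angle between tin_b's own z axis and vertical below 0.12 rad and contact force between drawer and tin_b above 1.6 N and linear speed of each of tin_b, tin_a, tin_c below 0.02 m/s and distance of each of tin_a, tin_c from where it was at the start of the episode below 0.05 m and angle between each of tin_a, tin_c's own z axis and vertical below 0.1 rad) or (x of tin_c in the frame of drawer between -0.04 and 0.04 m and y of tin_c in the frame of drawer between -0.04 and 0.04 m and z of tin_c in the frame of drawer between -0.004 and 0.008 m and angle between tin_c's own z axis and vertical below 0.12 rad and contact force between drawer and tin_c above 1.6 N and linear speed of each of tin_c, tin_a, tin_b below 0.02 m/s and distance of each of tin_a, tin_b from where it was at the start of the episode below 0.05 m and angle between each of tin_a, tin_b's own z axis and vertical below 0.1 rad))); the robot touches nothing.
It fails at once if the moka pot, saucer, mug, caddy or dispenser is pushed out of its place (more than 30 mm) (distance of any of moka, saucer, mug, caddy, dispenser from where it was at the start of the episode above 0.03 m).
It fails at once if a tin is tipped over (more than 40 degrees) (angle between any of tin_a, tin_b, tin_c's own z axis and vertical above 0.7 rad).
It fails at once if a tin is dropped or rammed into the drawer (more than 45 N between them) (contact force between drawer and tin_a above 45 N or contact force between drawer and tin_b above 45 N or contact force between drawer and tin_c above 45 N).
It also fails if it takes over 72 s, if anything falls off the work surface, if the arm or the gripper's body presses on something with over 40 N, if the wrist force passes 120 N, or if a joint passes its speed limit or range.

## Robot

A 6-joint arm with a two-finger parallel gripper is mounted at the origin on the work surface. World frame = base frame: x ahead of the robot, y to its left, z up, the work surface at z = 0. Lengths are in m, angles in rad, forces in N, time in s.
With the tool pointing down it reaches from about 0.35 to 0.975 m from the base axis. Payload 4.9 kg.
Tool frame: the origin (TCP) lies at the very end of the fingers, on their centre line; the grasp point (between the pads) lies 19 mm behind it; z points along the fingers, y is the line along which they close (so a half turn about z gives the same grasp; the last joint's range is limited). The gripper opens to 85 mm and grips with 20 to 120 N. Pads are 22 mm wide; open, the fingers measure 114 mm over their backs; the gripper's body (76 mm by 85 mm) begins 54 mm behind the grasp point. The pads swing forward as they close: fully open they stand 13 mm farther back than shut.
Start: joints at [-1.301, 0.053, 1.613, -0, 1.476, -0.119], TCP at [0.237, -0.578, 0.192] pointing down, gripper open.
Joint ranges: [-3.01, 3.01], [-1.01, 2.22], [0.06, 2.58], [-1.02, 4.17], [0.09, 2.62], [-3.14, 3.14]. Speed limits (rad/s): [2.57, 2.57, 3.14, 3.14, 3.14, 3.14].

## Interface

Orientations are given as a rotation vector (axis times angle).
In Python, from station import get_obs, get_image, get_calibration, finish_job gives the robot as it stands.
- The arm moves only by the tool servo_tool, never from a script. Its argument "increments" is a list of rows, each a list of 5 numbers: the opening, from 0 (shut) to 1 (fully open), then the shift along the tool's x, y, z in mm, then the turn about the tool's z in degrees. In form: [[jaw, tx, ty, tz, spin], ...]. A call has 1 to 12 rows; each row shifts and turns the commanded pose from where the row before left it, along the tool's axes as they then stand; what a row does not reach is not made up. A row lasts 1/8 s, in which the tool goes at most 62.5 mm and 10.7 degrees, less where a joint would pass 70% of its speed; a pose out of reach is approached as far as the arm can. A call is refused whole if a number of a shift passes 62.5 or a number of a turn 10.7, either way. A call with a gripper value outside its range is refused whole. The fingers move at their own pace and stop on an object; "force" is the grip in N (left out, the last holds). Time passes only in rows, so rows that do not move let the fingers close. It gives the time, the measured TCP pose, the force, the opening and the grip force at its end, in the units of the state.
- get_obs(): the state, without advancing time (a new reading comes with each control period).
- get_image(name): name is "scene" or "top" or "wrist"; returns the picture (384x512x3 uint8, red, green, blue); there is no depth.
- get_calibration(name): a dict with "fx", "fy", "cx", "cy" (pixels), "R" (3x3) and "t" (3): a world point X has camera coordinates R X + t; the wrist camera has in their place "mount" (4x4, takes a point from camera to tool coordinates, whose origin is the TCP and whose axes are the flange's). Camera axes: x right, y down, z forward; pixel columns grow to the right and rows downward; lengths in m; the calibration is good to about 2 mm. The wrist camera is an equidistant fisheye: a pixel r from the principal point sees the ray r / f radians off the axis. A picture is of the moment at which its call begins: read the wrist's pose just before it. get_calibration takes no time and is no camera call.
- finish_job(): hands the job in; it is judged then, once.
The state is a dict: "t": time; "q": joint angles; "dq": joint speeds; "effort": joint torques, N m; "tool_pos": TCP position; "tool_rot": TCP orientation; "contact_force": force on the tool from outside, world axes, zero at the start; "wrist_torque": the same for the moment, N m; "opening": finger opening in m; "grip_force": force on a finger pad.
Only numpy, scipy, OpenCV 4.12 (cv2) and the standard library are available. Lean on these libraries where they do the work, as an engineer would, in place of code of your own. Each camera call takes 0.05 s, during which the arm holds its last target. There are 200 camera calls.

## Working session

There is one attempt and no reset: what is moved stays moved. The work goes in short steps, Python scripts to look and compute and a tool call to move; the robot and the scene stay as the last step left them, time stands still between calls to the robot, and variables do not carry over. Pictures are saved under pics/ and viewed, at most 10 in all, crops included, and the job is handed in when it is done.

Besides the shell and the picture viewer there is one more tool, called as a command line: name --pt "numbers of a row" for each row, then --argument value for the rest. servo_tool: Moves the arm, as the interface text tells. Its arguments: {"type":"object","properties":{"increments":{"type":"array"},"force":{"type":"number"}},"required":["increments"]}

```bash
mkdir -p pics; python3 - <<'E'
from station import *
import cv2
for n in("scene","top"):
    cv2.imwrite(f"pics/{n}0.png",cv2.cvtColor(get_image(n),cv2.COLOR_RGB2BGR)); c=get_calibration(n); print(n,c)
o=get_obs(); print(o['tool_pos'],o['tool_rot'],o['opening'],o['contact_force'])
E
```

```text
scene {'fx': 464.8110557250122, 'fy': 464.8110557250122, 'cx': 261.2847533243185, 'cy': 187.64174215118283, 'R': array([[-0.84695759,  0.53163947,  0.00472407],
       [ 0.35031814,  0.56473343, -0.74723046],
       [-0.39992504, -0.63121758, -0.66454821]]), 't': array([ 0.50927423, -0.17614489,  2.02498766])}
top {'fx': 489.5724863428248, 'fy': 489.5724863428248, 'cx': 254.464085758709, 'cy': 193.61817378699186, 'R': array([[-0.02217096, -0.99973517,  0.00616724],
       [-0.9983942 ,  0.02181873, -0.05227769],
       [ 0.05212928, -0.00731638, -0.99861354]]), 't': array([0.05265346, 0.61432978, 1.73170106])}
[ 0.23676295 -0.57773499  0.19099916] [-3.08064822e+00 -6.06528843e-01  2.15788596e-04] 0.08567590944512747 [ 0.51031565 -0.59930818 -0.51683632]
```

View pics/top0.png

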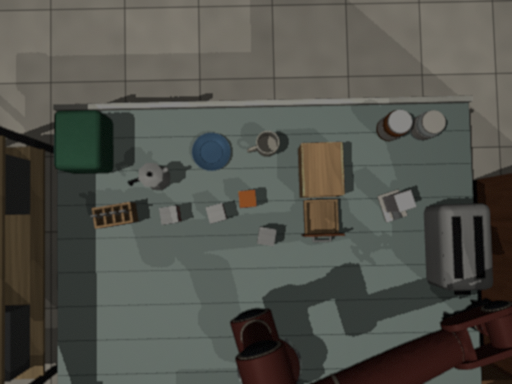

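View pics/scene0.png

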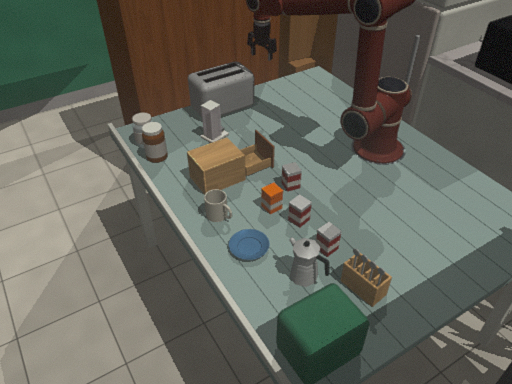

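Candidates for the red tins, by pixel in the top view: (169,214), (216,212) and (267,235), all grey-lidded. They match the red and white tins at (328,239), (300,211) and (291,178) in the scene view. The look-alike is the orange tin, top (248,198), scene (272,198), and I'll leave it alone. The moka pot (150,175) and dispenser (397,203) are bystanders. Next is one close crop to check the choice, and the measurements.

```bash
cat > h.py <<'E'
from station import *
import cv2, numpy as np
from scipy.spatial.transform import Rotation as Ro
def ray(c,u,v,z):
    d=c['R'].T@np.array([(u-c['cx'])/c['fx'],(v-c['cy'])/c['fy'],1]); o=-c['R'].T@c['t']
    return o+d*(z-o[2])/d[2]
def proj(c,X):
    p=c['R']@np.array(X)+c['t']; return c['fx']*p[0]/p[2]+c['cx'],c['fy']*p[1]/p[2]+c['cy']
E
python3 - <<'E'
from h import *
c=get_calibration("top"); im=cv2.imread("pics/top0.png"); hsv=cv2.cvtColor(im,cv2.COLOR_BGR2HSV)
for n,(u,v) in dict(L=(169,214),M=(216,212),R=(267,235),O=(248,198)).items():
    print(n,hsv[v,u],hsv[v+12,u+14])
    p=im[v-20:v+20,u-20:u+20].astype(int)
    if n=='O': m=(hsv[v-20:v+20,u-20:u+20,1]>150)
    else: m=(hsv[v-20:v+20,u-20:u+20,1]<35)&(hsv[v-20:v+20,u-20:u+20,2]>70)
    m=cv2.morphologyEx(m.astype(np.uint8),cv2.MORPH_OPEN,np.ones((3,3)))
    k,lab,st,ce=cv2.connectedComponentsWithStats(m); i=lab[20,20]
    ct=max(cv2.findContours((lab==i).astype(np.uint8),0,2)[0],key=cv2.contourArea)
    P=np.array([ray(c,a+u-20,b+v-20,.09)[:2]*1000 for a,b in ct[:,0]],np.float32)
    print(n,st[i],cv2.minAreaRect(P))
a=cv2.resize(im[180:255,145:355],None,fx=3.7,fy=3.7,interpolation=cv2.INTER_CUBIC)
s=cv2.imread("pics/scene0.png")[125:260,175:355]; b=cv2.resize(s,None,fx=2.2,fy=2.2,interpolation=cv2.INTER_CUBIC)
o=np.zeros((a.shape[0]+b.shape[0],a.shape[1],3),np.uint8); o[:a.shape[0]]=a; o[a.shape[0]:,:b.shape[1]]=b
cv2.imwrite("pics/crop1.png",np.clip(o*1.5,0,255).astype(np.uint8)); print(o.shape)
E
```

```text
L [ 24  11 116] [73 19 96]
L [   0    0   40   40 1387] ((550.1790771484375, 334.11590576171875), (133.91421508789062, 132.8126678466797), 88.747802734375)
M [ 20  12 128] [70 24 96]
M [   0    0   40   40 1411] ((553.4556884765625, 173.970458984375), (133.43142700195312, 132.94772338867188), 88.7492446899414)
R [ 24  12 109] [ 70  21 108]
R [   0    0   40   40 1362] ((471.3882751464844, 1.685546875), (133.04495239257812, 132.3821258544922), 88.73262786865234)
O [ 12 184 130] [ 72  24 108]
O [ 11  12  17  17 251] ((596.4072875976562, 65.09358215332031), (54.433006286621094, 53.69724655151367), 4.526673793792725)
(575, 777, 3)
```

View pics/crop1.png

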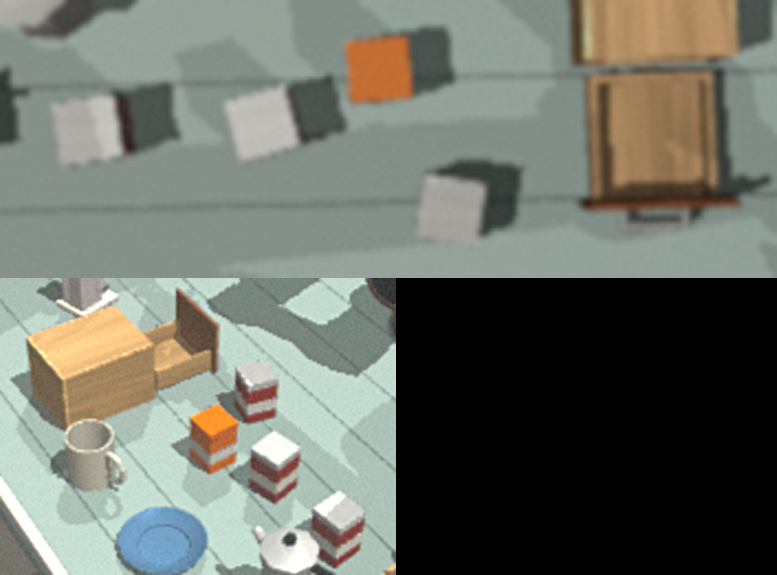

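The crop confirms it: three grey-lidded tins with red and white sides, in crop pixels (88,130), (262,123) and (450,210). The orange tin is separate at (380,70). Next I'll fit the lids by hue and measure the cabinet and drawer.

```bash
python3 - <<'E'
from h import *
c=get_calibration("top"); im=cv2.imread("pics/top0.png"); hsv=cv2.cvtColor(im,cv2.COLOR_BGR2HSV); I=im.astype(int)
def fit(m,u,v,z,r=25,name=''):
    m=cv2.morphologyEx(m[v-r:v+r,u-r:u+r].astype(np.uint8),cv2.MORPH_OPEN,np.ones((3,3)))
    k,lab,st,ce=cv2.connectedComponentsWithStats(m); i=lab[r,r]
    up=cv2.resize((lab==i).astype(np.float32),None,fx=8,fy=8,interpolation=cv2.INTER_LINEAR)>.5
    ct=max(cv2.findContours(up.astype(np.uint8),0,1)[0],key=cv2.contourArea)
    P=np.array([ray(c,(a+.5)/8-.5+u-r,(b+.5)/8-.5+v-r,z)[:2]*1000 for a,b in ct[:,0]],np.float32)
    M=ray(c,ce[i][0]+u-r,ce[i][1]+v-r,z)*1000
    print(name,'rect',cv2.minAreaRect(P),'centroid',M.round(1),'area',round(cv2.contourArea(P)))
lid=(I[:,:,2]>=I[:,:,0])&(hsv[:,:,1]<60)&(hsv[:,:,2]>60)&(I[:,:,2]>=I[:,:,1]-1)
for n,(u,v) in dict(L=(167,214),M=(216,212),R=(267,235)).items(): fit(lid,u,v,.09,name=n)
wood=(hsv[:,:,0]<25)&(hsv[:,:,1]>70)
fit(wood&(hsv[:,:,2]>80),322,170,.126,r=36,name='cab')
fit(wood,323,218,.049,r=24,name='drawer')
for r in range(190,242,1): print(r,hsv[r,323],hsv[r,337], end=' | ')
# moka/orange rough
for n,u,v,z in (('moka',150,175,.16),('mug',267,143,.09),('caddy',112,215,.09),('frontTopL',304,233,.113),('frontTopR',342,233,.113)): print(n,(ray(c,u,v,z)*1000).round())
E
```

```text
L rect ((546.232666015625, 333.4891052246094), (59.77894592285156, 61.65187454223633), 7.425215721130371) centroid [546.1 333.2  90. ] area 3273
M rect ((548.51318359375, 172.7297821044922), (58.432403564453125, 61.67755889892578), 12.799596786499023) centroid [548.3 172.6  90. ] area 3212
R rect ((467.90264892578125, 1.8609676361083984), (60.829898834228516, 60.66154098510742), 88.6012191772461) centroid [467.4   1.7  90. ] area 3229
cab rect ((686.9534301757812, -188.55294799804688), (186.3448028564453, 144.23590087890625), 0.6676068902015686) centroid [ 686.7 -189.   126. ] area 25373
drawer rect ((524.8986206054688, -199.67623901367188), (139.34124755859375, 132.25083923339844), 88.74449920654297) centroid [ 524.4 -192.1   49. ] area 15605
190 [ 16 112 123] [ 16 112 123] | 191 [ 16 110 123] [ 16 114 123] | 192 [ 16 112 123] [ 16 113 124] | 193 [ 16 113 124] [ 16 112 123] | 194 [ 15 113 120] [ 16 114 114] | 195 [ 16 113 108] [ 15 114  83] | 196 [17 90 96] [22 45 62] | 197 [24 32 80] [65 22 71] | 198 [48 21 61] [42 20 63] | 199 [16 80 70] [18 75 68] | 200 [ 16 112  98] [17 92 80] |
[... 763 characters left out ...]
24 [ 16 112  98] [ 16 109 101] | 225 [ 16 116  97] [ 16 109 101] | 226 [ 16 112  98] [ 16 108 102] | 227 [ 16 114  98] [ 17 109 101] | 228 [ 16 112  89] [ 16 108 102] | 229 [ 16 118  67] [ 17 112  91] | 230 [ 16 120  49] [ 15 115  69] | 231 [ 17 113  45] [ 17 109  49] | 232 [ 15 124  41] [ 15 118  39] | 233 [ 13 147  40] [ 11 149  41] | 234 [ 11 159  53] [ 11 154  58] | 235 [ 11 122  67] [12 81 69] | 236 [17 54 76] [45 19 81] | 237 [48 17 77] [73 25 92] | 238 [70 25 62] [73 24 94] | 239 [50 14 54] [73 24 96] | 240 [30 10 74] [70 23 99] | 241 [40  9 88] [ 73  22 104] | moka [676. 381. 160.]
mug [785.  -7.  90.]
caddy [549. 526.  90.]
frontTopL [ 474. -124.  113.]
frontTopR [ 471. -251.  113.]
```

servo_tool --pt "1 0 0 0 8.4" --pt "1 0 0 0 8.4" --pt "1 0 0 0 8.4" --pt "1 0 0 0 0" --force 30

```text
t: 0.6
tool_pos: [0.2368, -0.578, 0.1914]
tool_rot: [-3.14, 0.077, 0.001]
contact_force: [-0.7, -0.3, 0.5]
opening: 0.0851
grip_force: 0.0
```

servo_tool --pt "1 20 -59 0 0" --pt "1 20 -59 0 0" --pt "1 20 -59 0 0" --pt "1 20 -59 0 0" --pt "1 20 -59 0 0" --pt "1 20 -59 0 0" --pt "1 20 -59 0 0" --pt "1 20 -59 0 0" --pt "1 20 -59 0 0" --pt "1 20 -59 0 0" --pt "1 0 0 0 0" --pt "1 0 0 0 0"

```text
t: 2.1
tool_pos: [0.4665, 0.0007, 0.1918]
tool_rot: [3.14, -0.077, -0.001]
contact_force: [0.2, -0.1, 0.1]
opening: 0.0855
grip_force: 0.0
```

```bash
cat >> h.py <<'E'
def to(x,y,z,yaw=None):
    "increments from the measured pose to a world TCP target, mm"
    o=get_obs(); R=Ro.from_rotvec(o['tool_rot']).as_matrix()
    psi=np.degrees(np.arctan2(R[1,0],R[0,0]))
    d=R.T@(np.array([x,y,z])-np.array(o['tool_pos'])*1000)
    print('t',round(o['t'],2),'pos',(np.array(o['tool_pos'])*1000).round(1),'yaw',psi.round(2),'tilt',np.degrees(np.arccos(-R[2,2])).round(2),'tool delta',d.round(1),'spin',None if yaw is None else (psi-yaw).round(1),'open',round(o['opening']*1000,1),'F',np.round(o['contact_force'],2))
E
python3 -c "
from h import *
to(468,2,51,-2)
cv2.imwrite('pics/w1.png',get_image('wrist')[:,:,::-1])"
```

```text
t 2.1 pos [466.5   0.7 191.8] yaw -2.79 tilt 0.05 tool delta [  1.5  -1.4 140.8] spin -0.8 open 85.5 F [ 0.2  -0.12  0.06]
```

View pics/w1.png

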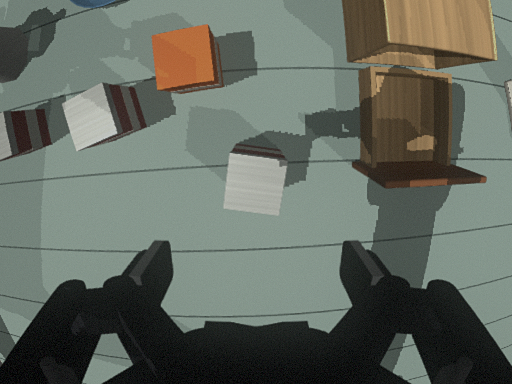

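The tin lid is ahead of the fingers at about (255,183), between the pads at (160,265) and (355,265), and turned a few degrees clockwise. I'll refine its pose by casting rays from the wrist camera.

```bash
cat >> h.py <<'E'
def wfit(im,u,v,z,r=45,o=None):
    "lid rectangle in mm from wrist picture (BGR), lid plane at height z, seed pixel u,v"
    c=get_calibration("wrist"); o=o or get_obs(); T=np.eye(4); T[:3,:3]=Ro.from_rotvec(o['tool_rot']).as_matrix(); T[:3,3]=o['tool_pos']; T=T@np.array(c['mount'])
    def g(a,b):
        x,y=(a-c['cx'])/c['fx'],(b-c['cy'])/c['fy']; th=np.hypot(x,y); d=T[:3,:3]@np.array([np.sinc(th/np.pi)*x/np.sinc(0),np.sinc(th/np.pi)*y,np.cos(th)])
        return ((T[:3,3]+d*(z-T[2,3])/d[2])*1000)[:2]
    I=im.astype(int); m=(I[:,:,2]>=I[:,:,1]-3)&(I[:,:,2]>=I[:,:,0])&(I[:,:,2]>110)&(I[:,:,2]-I[:,:,0]<40)
    m=cv2.morphologyEx(m.astype(np.uint8),cv2.MORPH_OPEN,np.ones((5,5)))
    k,lab,st,ce=cv2.connectedComponentsWithStats(m,connectivity=4); i=lab[v,u]
    ct=max(cv2.findContours((lab==i).astype(np.uint8),0,1)[0],key=cv2.contourArea)
    P=np.array([g(*q) for q in ct[:,0]],np.float32); print(i,st[i],cv2.minAreaRect(P)); return g
E
python3 - <<'E'
from h import *
im=cv2.imread('pics/w1.png'); g=wfit(im,255,183,.09); wfit(im,92,118,.09)
# front panel upper edge corners
print(g(352,165),g(385,186),g(485,182), get_calibration('wrist'))
E
```

```text
0 [     0      0    512    384 196553] ((347.9721374511719, 10.77642822265625), (1245.6019287109375, 741.3231201171875), 87.17369842529297)
0 [     0      0    512    384 196553] ((347.9721374511719, 10.77642822265625), (1245.6019287109375, 741.3231201171875), 87.17369842529297)
[480.86117178 -96.36049503] [ 457.44748436 -134.40978125] [ 456.50892228 -280.71745671] {'fx': 297.3186396354542, 'fy': 297.3186396354542, 'cx': 255.9365986382315, 'cy': 194.18243835711223, 'mount': array([[-1.29245205e-03, -9.61798656e-01, -2.73754771e-01,
         6.96252356e-02],
       [ 9.99998890e-01, -1.04024324e-03, -1.06645106e-03,
        -2.18552229e-04],
       [ 7.40939647e-04, -2.73755846e-01,  9.61798933e-01,
        -1.80952109e-01],
       [ 0.00000000e+00,  0.00000000e+00,  0.00000000e+00,
         1.00000000e+00]])}
```

```bash
sed -i 's/m=(I\[:,:,2\]>=I.*$/m=(I.max(2)-I.min(2)<14)\&(I[:,:,2]>=I[:,:,1]-4)\&(I[:,:,2]>105)/' h.py; python3 - <<'E'
from h import *
im=cv2.imread('pics/w1.png'); print(im[183,255],im[118,92],im[230,255])
wfit(im,255,183,.09); wfit(im,92,118,.09); g=wfit(im,255,183,.113)
print('panel top',g(352,165),g(385,186),g(485,182))
E
```

```text
[173 181 174] [179 189 183] [141 150 133]
0 [     0      0    512    384 195482] ((347.9721374511719, 10.77642822265625), (1245.6019287109375, 741.3231201171875), 87.17369842529297)
0 [     0      0    512    384 195482] ((347.9721374511719, 10.77642822265625), (1245.6019287109375, 741.3231201171875), 87.17369842529297)
0 [     0      0    512    384 195482] ((363.271240234375, 9.63812255859375), (1144.2978515625, 681.0317993164062), 87.17369842529297)
panel top [485.35247815 -88.7853947 ] [ 463.84300968 -123.74015888] [ 462.9807802  -258.14873262]
```

```bash
sed -i 's/m=(I.max(2).*$/m=(I[:,:,2]-I[:,:,0]>=-4)\&(I[:,:,1]-I[:,:,2]<12)\&(I[:,:,2]>145)\&(I[:,:,2]-I[:,:,0]<25)/' h.py; python3 - <<'E'
from h import *
im=cv2.imread('pics/w1.png')
wfit(im,255,183,.09); wfit(im,92,118,.09)
E
```

```text
4 [ 224  154   62   61 3143] ((465.17388916015625, 2.4895553588867188), (56.91574478149414, 56.82632827758789), 79.14777374267578)
2 [  63   85   53   64 2261] ((548.7772827148438, 173.3870391845703), (56.733882904052734, 56.785789489746094), 13.50155258178711)
```

servo_tool --pt "1 -1 -2 0 8.2" --pt "1 0 0 50 0" --pt "1 0 0 50 0" --pt "1 0 0 30 0" --pt "1 0 0 16 0" --pt "1 0 0 0 0" --pt "0 0 0 0 0" --pt "0 0 0 0 0" --pt "0 0 0 0 0" --pt "0 0 0 0 0" --force 30

```text
t: 3.4
tool_pos: [0.4701, 0.0021, 0.0511]
tool_rot: [3.126, -0.304, 0.014]
contact_force: [-1.0, -1.0, 11.5]
opening: 0.0121
grip_force: 5.9
```

servo_tool --pt "0 0 0 0 0" --pt "0 0 0 -10 0" --pt "0 0 0 -15 0" --pt "0 0 0 -15 0" --pt "0 0 0 0 0" --pt "0 0 0 0 0" --pt "0 0 0 0 0" --pt "0 0 0 0 0"

```text
t: 4.4
tool_pos: [0.4654, 0.0028, 0.0855]
tool_rot: [-3.127, 0.304, 0.002]
contact_force: [0.6, 0.1, -0.4]
opening: 0.0
grip_force: 0.0
```

```bash
python3 -c "
from h import *
to(527,-190,120,0)
import numpy as np
print(get_obs()['wrist_torque'],get_obs()['effort'],get_obs()['grip_force'])"
```

```text
t 4.4 pos [465.4   2.8  85.5] yaw -11.12 tilt 0.07 tool delta [ 97.6 177.3 -34.7] spin -11.1 open 0.0 F [ 0.59  0.1  -0.36]
[-0.04703109  0.00276647  0.00954404] [ 2.52450744e-03 -2.41585386e+01 -3.50643539e+01  1.13957083e-04
  4.15080838e-03 -1.18637874e-05] 0.0
```

```bash
python3 -c "
from h import *
a=get_image('wrist')[:,:,::-1]; b=get_image('scene')[100:260,200:380,::-1]
cv2.imwrite('pics/w2r.png',a)
b=cv2.resize(b,None,fx=1.6,fy=1.6); o=np.zeros((384,800,3),np.uint8); o[:,:512]=a; o[:b.shape[0],512:]=b[:,:288]
cv2.imwrite('pics/w2.png',o)"
```

```text
(no output)
```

View pics/w2.png

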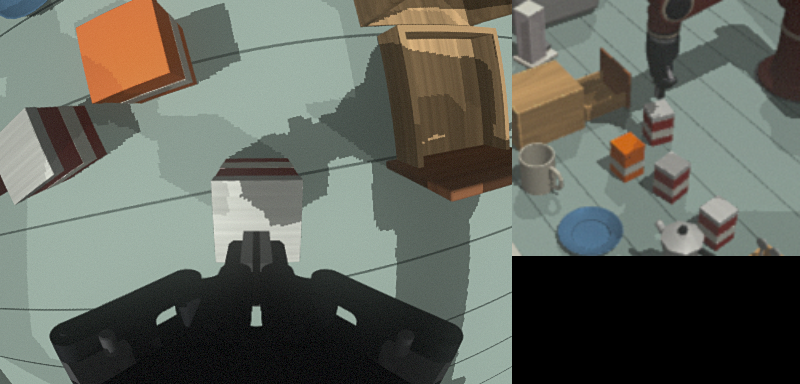

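```bash
python3 -c "
from h import *
im=cv2.imread('pics/w2r.png'); g=wfit(im,225,215,.09)
for p in ((213,181),(302,181),(216,261),(300,261)): print(p,g(*p).round(1))
c=get_calibration('scene');print(proj(c,(.4654,.0028,.0855)),proj(c,(.466,.0025,.09)))"
```

```text
2 [ 211  181   90   82 3501] ((465.43060302734375, 2.611572265625), (56.706485748291016, 56.232627868652344), 79.3642578125)
(213, 181) [498.   23.7]
(302, 181) [487.4 -30. ]
(216, 261) [443.7  35.1]
(300, 261) [432.6 -20.7]
(np.float64(291.8302844037754), np.float64(167.9520127033493)) (np.float64(291.71349236133165), np.float64(167.04955970757203))
```

The left panel (wrist) shows the tin still upright and unmoved, lid at about (257,220), with the shut fingertips above it at (257,250). In the scene crop the tip is at full-frame (294,159), but the reported TCP projects to (292,168). So the real fingertips sit about 40 mm above the reported TCP, and the first grasp closed on top of the lid. The contact at TCP z 51 agrees with this. I'll go lower in checked steps, watching the force.

servo_tool --pt "1 0 0 0 0" --pt "1 0 0 0 0" --pt "1 0 0 0 0" --pt "1 0 0 0 0" --pt "1 0 0 20 0" --pt "1 0 0 15 0" --pt "1 0 0 10 0" --pt "1 0 0 0 0"

```text
t: 5.5
tool_pos: [0.465, 0.0029, 0.0401]
tool_rot: [-3.127, 0.304, 0.003]
contact_force: [-0.2, 1.0, 0.2]
opening: 0.0852
grip_force: 0.0
```

servo_tool --pt "1 0 0 8 0" --pt "1 0 0 7 0" --pt "1 0 0 0 0" --pt "1 0 0 0 0"

```text
t: 6.0
tool_pos: [0.466, 0.0027, 0.0262]
tool_rot: [3.127, -0.304, 0.0]
contact_force: [0.3, 0.4, 0.9]
opening: 0.0856
grip_force: 0.0
```

servo_tool --pt "0 0 0 0 0" --pt "0 0 0 0 0" --pt "0 0 0 0 0" --pt "0 0 0 0 0"

```text
t: 6.5
tool_pos: [0.4662, 0.0025, 0.0265]
tool_rot: [3.126, -0.304, 0.001]
contact_force: [0.3, -1.5, 1.5]
opening: 0.0553
grip_force: 33.1
```

```bash
python3 -c "
from h import *
to(466,2.5,60,0);print(get_obs()['grip_force'])
a=get_image('wrist')[:,:,::-1]; b=get_image('scene')[110:210,240:340,::-1]
b=cv2.resize(b,None,fx=2.88,fy=2.88,interpolation=2); o=np.zeros((384,800,3),np.uint8); o[:,:512]=a; o[:288,512:]=b
cv2.imwrite('pics/w3.png',o)"
```

```text
t 6.5 pos [466.2   2.5  26.5] yaw -11.12 tilt 0.05 tool delta [ -0.2   0.  -33.5] spin -11.1 open 55.3 F [ 0.25 -1.53  1.47]
33.060707822442055
```

View pics/w3.png

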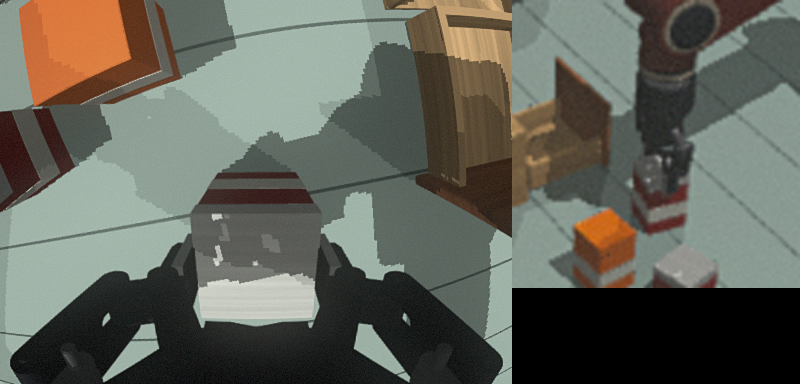

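The lid at (257,260) is between both pads and the opening is 55.3 mm, so the tin is properly gripped. I'll lift and weigh.

servo_tool --pt "0 0 0 -10 0" --pt "0 0 0 -15 0" --pt "0 0 0 -10 0" --pt "0 0 0 0 0" --pt "0 0 0 0 0" --pt "0 0 0 0 0"

```text
t: 7.35
tool_pos: [0.4653, 0.0028, 0.0605]
tool_rot: [-3.127, 0.304, 0.002]
contact_force: [-0.2, -0.9, -2.2]
opening: 0.0554
grip_force: 32.6
```

servo_tool --pt "0 0 0 0 0"

```text
t: 7.48
tool_pos: [0.4655, 0.0028, 0.0606]
tool_rot: [-3.127, 0.304, 0.001]
contact_force: [-0.2, 0.3, -3.3]
opening: 0.0554
grip_force: 32.6
```

servo_tool --pt "0 0 0 0 0"

```text
t: 7.6
tool_pos: [0.4657, 0.0028, 0.0608]
tool_rot: [-3.127, 0.305, 0.001]
contact_force: [-0.6, -0.1, -2.7]
opening: 0.0554
grip_force: 32.6
```

servo_tool --pt "0 0 0 0 0"

```text
t: 7.72
tool_pos: [0.4658, 0.0028, 0.061]
tool_rot: [-3.127, 0.304, 0.0]
contact_force: [-1.4, -0.4, -1.9]
opening: 0.0554
grip_force: 32.6
```

servo_tool --pt "0 0 0 0 0"

```text
t: 7.85
tool_pos: [0.4659, 0.0027, 0.0611]
tool_rot: [-3.127, 0.305, 0.0]
contact_force: [0.7, -0.3, -1.9]
opening: 0.0554
grip_force: 32.6
```

```bash
python3 -c "
from h import *
to(466,2.5,26,0);print(get_obs()['grip_force'],get_obs()['effort'])"
```

```text
t 7.85 pos [465.9   2.7  61.1] yaw -11.13 tilt 0.0 tool delta [ 0.2  0.2 35.1] spin -11.1 open 55.4 F [ 0.73 -0.32 -1.86]
32.58767008781433 [-8.82246113e-04 -2.58369684e+01 -3.56938398e+01 -5.48287844e-04
  4.05974119e-03 -2.21572265e-06]
```

```bash
python3 -c "
from h import *
f=[]
for i in range(16): get_image('wrist'); f.append(get_obs()['contact_force'][2])
print(np.round(f,1),np.mean(f),np.std(f))
to(527,-190,130,0)
c=get_calibration('top'); im=get_image('top'); 
cv2.imwrite('pics/t2.png',im[:,:,::-1])"
```

```text
[-3.2 -1.7 -1.8 -2.3 -2.7 -3.3 -2.4 -2.  -2.5 -2.4 -2.1 -2.5 -2.4 -2.8
 -2.7 -3.2] -2.491134250705228 0.47062875200105175
t 8.65 pos [465.9   2.7  61.1] yaw -11.12 tilt 0.0 tool delta [ 97.2 177.3 -68.9] spin -11.1 open 55.3 F [-0.42 -0.08 -3.22]
```

The tin weighs about 2.5 N (254 g), so this is the one with sugar and the others need not be touched. I'll carry it over the drawer centre, about (527,-190).

servo_tool --pt "0 0 0 -30 -5.7" --pt "0 0 0 -40 -5.7" --pt "0 0 0 -30 0" --pt "0 20 10 0 0" --pt "0 20 33 0 0" --pt "0 20 40 0 0" --pt "0 0 40 0 0" --pt "0 0 40 0 0" --pt "0 0 20 0 0" --pt "0 0 10 0 0" --pt "0 0 0 0 0" --pt "0 0 0 0 0"

```text
t: 10.2
tool_pos: [0.5269, -0.1889, 0.1611]
tool_rot: [-3.141, -0.009, 0.0]
contact_force: [-0.1, 0.6, -2.9]
opening: 0.0554
grip_force: 34.3
```

```bash
python3 -c "
from h import *
to(527,-190,39,0.5)
a=get_image('wrist')[:,:,::-1]; cv2.imwrite('pics/w4.png',a)"
```

```text
t 10.2 pos [ 526.9 -188.9  161.1] yaw 0.34 tilt 0.03 tool delta [1.000e-01 1.100e+00 1.221e+02] spin -0.2 open 55.4 F [-0.12  0.61 -2.86]
```

View pics/w4.png

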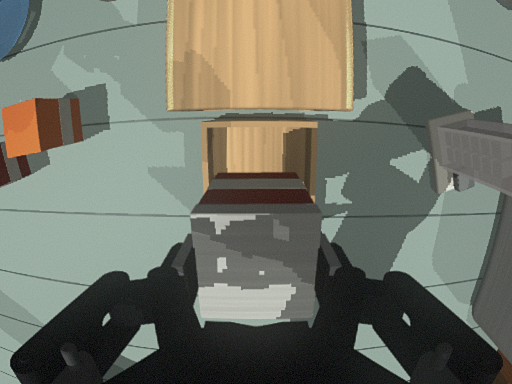

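The tin hangs centred in front of the open drawer. The drawer's far corners are at (202,123) and (318,123), and the cabinet's front edge runs (168,109) to (352,109).

```bash
python3 -c "
from h import *
im=cv2.imread('pics/w4.png')
g=wfit(im,255,300,.049); print(g(202,123),g(318,123),'inner',g(213,126),g(306,126))
g=wfit(im,255,300,.126); print(g(168,109),g(352,109))"
```

```text
4 [ 198  283   98   36 2885] ((379.00482177734375, -177.12049865722656), (54.08113479614258, 116.8966293334961), 1.1589356660842896)
[ 585.92505828 -134.78506878] [ 586.73934879 -249.52907844] inner [ 582.7110803  -145.77929691] [ 583.32942649 -237.47598116]
4 [ 198  283   98   36 2885] ((436.1523132324219, -180.06167602539062), (39.87118148803711, 86.18173217773438), 1.1589412689208984)
[ 600.0284418  -123.18710575] [ 601.05518617 -259.2902731 ]
```

servo_tool --pt "0 0 2.5 15 0" --pt "0 0 0 30 0" --pt "0 0 0 30 0" --pt "0 0 0 20 0" --pt "0 0 0 10 0" --pt "0 0 0 6 0" --pt "0 0 0 3 0" --pt "0 0 0 2 0" --pt "0 0 0 2 0" --pt "0 0 0 0 0" --pt "0 0 0 0 0"

```text
t: 11.62
tool_pos: [0.5269, -0.1925, 0.0433]
tool_rot: [3.141, 0.008, 0.0]
contact_force: [-0.3, -0.4, -3.3]
opening: 0.0553
grip_force: 34.2
```

servo_tool --pt "0 0 0 1.5 0" --pt "0 0 0 1 0" --pt "0 0 0 0 0"

```text
t: 12.0
tool_pos: [0.5267, -0.1924, 0.0404]
tool_rot: [-3.141, -0.008, 0.0]
contact_force: [-1.4, -0.3, -2.3]
opening: 0.0549
grip_force: 34.2
```

servo_tool --pt "0 0 0 1 0" --pt "0 0 0 0 0"

```text
t: 12.25
tool_pos: [0.5268, -0.1925, 0.0396]
tool_rot: [-3.142, -0.008, -0.0]
contact_force: [0.0, -0.6, -3.3]
opening: 0.0554
grip_force: 34.3
```

servo_tool --pt "0 0 0 0.5 0" --pt "0 0 0 0 0"

```text
t: 12.5
tool_pos: [0.5269, -0.1925, 0.0396]
tool_rot: [3.142, 0.008, 0.0]
contact_force: [-1.4, 1.3, 1.5]
opening: 0.055
grip_force: 34.7
```

The tin is resting on the drawer floor. Release, then retreat upward.

servo_tool --pt "1 0 0 0 0" --pt "1 0 0 0 0" --pt "1 0 0 0 0" --pt "1 0 0 0 0" --pt "1 0 0 -5 0" --pt "1 0 0 -20 0" --pt "1 0 0 -40 0" --pt "1 0 0 -40 0" --pt "1 0 0 -20 0" --pt "1 0 0 0 0"

```text
t: 13.75
tool_pos: [0.528, -0.1931, 0.1666]
tool_rot: [3.14, 0.008, 0.006]
contact_force: [-0.0, 0.4, 0.4]
opening: 0.0855
grip_force: 0.0
```

```bash
python3 -c "
from h import *
to(400,-192,75,0.5)
a=get_image('wrist')[:,:,::-1]; cv2.imwrite('pics/w5.png',a)
wfit(a.copy(),257,260,.103)"
```

```text
t 13.75 pos [ 528.  -193.1  166.6] yaw 0.28 tilt 0.26 tool delta [-128.3   -1.9   91.1] spin -0.2 open 85.5 F [-0.01  0.37  0.37]
0 [     0      0    512    384 193024] ((435.6247863769531, -188.987548828125), (634.23583984375, 1064.9703369140625), 0.3495304584503174)
```

View pics/w5.png

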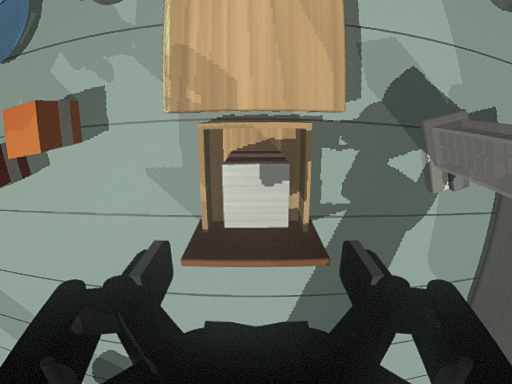

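The tin stands upright and centred in the drawer, lid (256,193), and it's let go. The panel's upper edge is at (182–328,265). I'll back off to -x, shut the fingers, and lower them to push the flat upper part of the panel at about z 0.10. That keeps the gripper body above the cabinet top.

servo_tool --pt "1 -30 0 0 0" --pt "0 -40 0 0 0" --pt "0 -35 0 0 0" --pt "0 0 0 20 0" --pt "0 0 0 40 0" --pt "0 0 0 30 0" --pt "0 0 0 16 0" --pt "0 0 0 0 0" --pt "0 0 0 0 0"

```text
t: 14.92
tool_pos: [0.4226, -0.1934, 0.059]
tool_rot: [3.141, 0.008, 0.002]
contact_force: [-0.2, 0.4, -0.2]
opening: -0.0001
grip_force: 0.0
```

```bash
python3 -c "
from h import *
to(590,-192,60,0.5)
w=get_image('wrist')[:,:,::-1]; b=get_image('scene')[90:190,170:290,::-1]
o=np.zeros((384,800,3),np.uint8); o[:,:512]=w; o[:240,512:]=cv2.resize(b,(288,240),interpolation=2)
cv2.imwrite('pics/w6.png',o)"
```

```text
t 14.93 pos [ 422.6 -193.4   59. ] yaw 0.28 tilt 0.08 tool delta [167.4  -0.6  -0.8] spin -0.2 open -0.1 F [-0.15  0.42 -0.21]
```

View pics/w6.png

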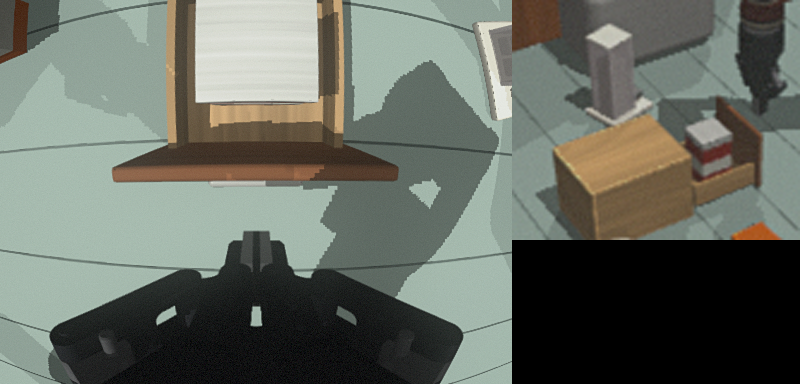

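The shut fingers, front at (257,232), face the panel edge at v≈181, with the tin inside behind it. Push slowly.

servo_tool --pt "0 10 0 0 0" --pt "0 8 0 0 0" --pt "0 6 0 0 0" --pt "0 5 0 0 0" --pt "0 5 0 0 0" --pt "0 5 0 0 0" --pt "0 5 0 0 0" --pt "0 5 0 0 0" --pt "0 5 0 0 0" --pt "0 5 0 0 0" --pt "0 5 0 0 0" --pt "0 5 0 0 0"

```text
t: 16.52
tool_pos: [0.491, -0.1924, 0.058]
tool_rot: [-3.141, -0.008, 0.0]
contact_force: [-1.8, 2.0, 0.9]
opening: -0.0001
grip_force: 1.2
```

servo_tool --pt "0 6 0 0 0" --pt "0 6 0 0 0" --pt "0 6 0 0 0" --pt "0 6 0 0 0" --pt "0 6 0 0 0" --pt "0 6 0 0 0"

```text
t: 17.27
tool_pos: [0.5271, -0.1924, 0.058]
tool_rot: [-3.141, -0.008, 0.0]
contact_force: [-2.1, 2.8, -0.6]
opening: -0.0001
grip_force: 1.2
```

servo_tool --pt "0 6 0 0 0" --pt "0 6 0 0 0" --pt "0 6 0 0 0" --pt "0 6 0 0 0" --pt "0 6 0 0 0" --pt "0 5 0 0 0" --pt "0 4 0 0 0" --pt "0 3 0 0 0"

```text
t: 18.27
tool_pos: [0.5691, -0.1924, 0.0581]
tool_rot: [3.141, 0.008, 0.0]
contact_force: [-2.2, 0.2, -1.4]
opening: 0.0001
grip_force: 1.1
```

servo_tool --pt "0 3 0 0 0" --pt "0 2 0 0 0" --pt "0 2 0 0 0"

```text
t: 18.65
tool_pos: [0.5759, -0.1923, 0.0582]
tool_rot: [3.141, 0.007, 0.0]
contact_force: [-2.0, 0.3, -0.9]
opening: -0.0002
grip_force: 1.1
```

servo_tool --pt "0 2 0 0 0" --pt "0 2 0 0 0"

```text
t: 18.9
tool_pos: [0.5799, -0.1923, 0.0581]
tool_rot: [3.142, 0.008, 0.0]
contact_force: [-3.0, 0.4, 0.4]
opening: 0.0001
grip_force: 1.1
```

servo_tool --pt "0 1.5 0 0 0" --pt "0 1.5 0 0 0"

```text
t: 19.15
tool_pos: [0.5797, -0.1922, 0.0581]
tool_rot: [-3.141, -0.008, 0.013]
contact_force: [-16.6, 1.6, 8.7]
opening: 0.0001
grip_force: 8.3
```

servo_tool --pt "0 1 0 0 0" --pt "0 1 0 0 0"

```text
t: 19.4
tool_pos: [0.5795, -0.1922, 0.0582]
tool_rot: [-3.14, -0.008, 0.022]
contact_force: [-23.2, 1.9, 14.2]
opening: 0.0001
grip_force: 11.7
```

The push stops hard at 579.6 mm, where the shut position was predicted (579). Back off and check.

servo_tool --pt "0 -5 0 0 0" --pt "0 -15 0 0 0" --pt "0 -30 0 0 0" --pt "0 -40 0 0 0" --pt "0 -40 0 0 0" --pt "0 0 0 -40 0" --pt "0 0 0 -30 0" --pt "0 0 0 0 0" --pt "0 0 0 0 0"

```text
t: 20.52
tool_pos: [0.4545, -0.1927, 0.1275]
tool_rot: [-3.142, -0.008, 0.0]
contact_force: [-0.1, -0.0, -1.0]
opening: 0.0002
grip_force: 0.0
```

```bash
python3 -c "
from h import *
to(430,-192,130,0.5)
w=get_image('wrist')[:,:,::-1]; b=get_image('scene')[100:260,170:360,::-1]
o=np.zeros((384,800,3),np.uint8); o[:,:512]=w; o[:242,512:]=cv2.resize(b,(288,242),interpolation=2)
cv2.imwrite('pics/w7.png',o)"
```

```text
t 20.52 pos [ 454.5 -192.7  127.5] yaw 0.28 tilt 0.0 tool delta [-24.5  -0.8  -2.5] spin -0.2 open 0.2 F [-0.12 -0.03 -0.99]
```

View pics/w7.png

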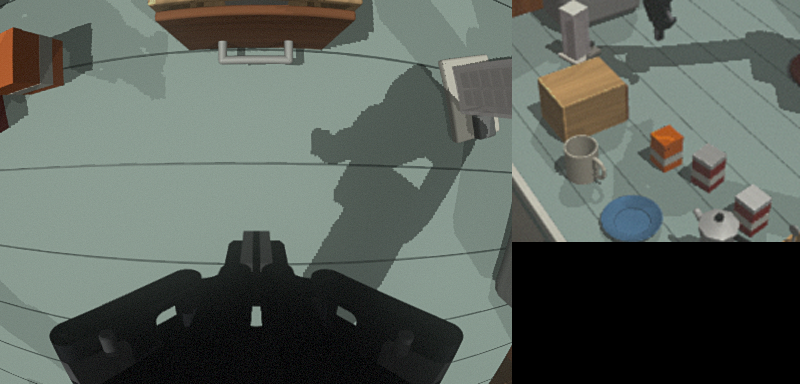

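The drawer front, about (258,30) in the wrist view, is flush with the cabinet. The other two tins, the orange one and the bystanders are where they were, and the robot is clear. I'm handing it in.

```bash
python3 -c "
from station import *
print(finish_job())"
```

```text
the job is handed in; nothing more can be done
None
```

I handed the job in at about 20.5 s. The first tin I lifted weighed about 250 g, so it has the sugar. It was upright and centred in the drawer when I let go, and I then pushed the drawer to its stop. I never lifted the two empty tins, and the last pictures showed everything else in place. My first grasp closed on top of the lid, because the fingertips sit about 40 mm above the reported TCP, but the tin did not move. The hand-in returned no verdict.

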